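Clamp a flask on the shaker platform

ROBOT

A 6-joint arm with a two-finger parallel gripper is mounted at the origin on a cart in front of the work surface, level with it; the furniture and walls round the work are solid. World frame = base frame: x ahead of the robot, y to its left, z up, the work surface at z = 0. Lengths are in m, angles in rad, forces in N, time in s.
With the tool pointing down it reaches from about 0.3 to 0.875 m from the base axis. Payload 6.4 kg.
Tool frame: the origin (TCP) lies midway between the tips of the shut fingers; the grasp point (between the pads) lies ctrl.grip_depth behind it (ctrl.grip_depth is the distance from the TCP to the grasp point, in m); x points along the fingers, y is the direction in which the jaws open and shut, and the axes are right-handed (so a half turn about x gives the same grasp; the last joint's range is limited). The gripper opens to 85 mm and grips with 20 to 120 N. Pads are 22 mm wide; open, the fingers measure 114 mm over their backs; the gripper's body (76 mm by 85 mm) begins 54 mm behind the grasp point. The pads swing forward as they close: fully open they stand 13 mm farther back than shut.
Start: joints at [-1.341, 0.181, 1.607, -0, 1.354, -0.206], TCP at [0.243, -0.521, 0.231] pointing down, gripper open.
Joint ranges: [-2.99, 2.99], [-0.89, 2.07], [0.3, 2.58], [-1.14, 4.28], [0, 2.63], [-3.12, 3.12]. Speed limits (rad/s): [2.57, 2.57, 3.01, 3.14, 3.14, 3.14].

INTERFACE

Orientations are given as a unit quaternion [w, x, y, z].
In Python, from bench import ctrl gives the robot as it stands.
- The arm moves only by the shell command python3 -m creep 'ROWS'. ROWS is text: rows parted by semicolons, each of 7 numbers parted by spaces: the opening, from 0 (shut) to 1 (fully open), then the shift along the tool's x, y, z in cm, then the turn, a rotation vector about the tool's x, y, z in rad. In form: claw x y z ax ay az; .... A call has 1 to 10 rows; each row shifts and turns the pose as measured when the row begins, along the tool's axes as they then stand; what a row does not reach is not made up. A row lasts 1/8 s, in which the tool goes at most 62.5 mm and 10.7 degrees, less where a joint would pass 70% of its speed; a pose out of reach is approached as far as the arm can. A call with a gripper value outside its range is refused whole. The fingers move at their own pace and stop on an object; the grip force is fixed at half the most. Time passes only in rows, so rows that do not move let the fingers close. It gives the time, the measured TCP pose, the force and the opening at its end, in the units of the state.
- ctrl.get_obs(): the state, without advancing time (a new reading comes with each control period).
- ctrl.camera(name): name is "side" or "top" or "wrist"; returns (picture, depth): 384x512x3 uint8, blue, green, red; 384x512 float32, m along the optical axis (not along the pixel's ray), 0 where there is no reading.
- ctrl.calibration(name): a dict with "mtx" (3x3 intrinsics, pixels), "R" (3x3) and "t" (3): a world point X has camera coordinates R X + t; the wrist camera has in their place "tool_from_camera" (4x4, takes a point from camera to tool coordinates, whose origin is the TCP and whose axes are the tool frame's). Camera axes: x right, y down, z forward; pixel columns grow to the right and rows downward; lengths in m; the calibration is good to about 2 mm. A picture is of the moment at which its call begins: read the wrist's pose just before it. calibration takes no time and is no camera call.
- ctrl.hand_in(): hands the job in, once; it reports no verdict.
Trained networks look in the newest picture that a camera, given by its name, has taken for a name from the list of things; names that differ only in an ending like _2 or _b are one class to them, and where a whole thing is asked for, a point or a joint stands for the part that bears it (a point fixed in the world has none). Each returns a list of dicts, best first, with "confidence" (0 to 1); they miss things now and then, are a little off and sometimes report something else, mostly with a low value. They report only what shows in the picture. A call takes as long as a camera call.
- ctrl.find_in(query, camera): "rect" ([left, top, right, bottom] in pixels, round what is visible of it).
The state is a dict: "time_s": time; "q": joint angles; "dq": joint speeds; "joint_efforts": joint torques, N m; "eef_pos": TCP position; "eef_rot": TCP orientation; "wrist_force": force on the tool from outside, world axes, zero at the start; "torque": the same for the moment, N m; "opening": opening from 0.0 (shut) to 1.0 (fully open).
Only numpy, scipy, OpenCV 4.12 (cv2) and the standard library are available. Lean on these libraries where they do the work, as an engineer would, in place of code of your own. Each camera call takes 0.05 s, during which the arm holds its last target.

TASK

Get the conical flask on the orbital shaker ready to shake: with the fingertips, push it along the platform so that it stands centred on the white centre line, then push the sliding clamp bar up until the flask stands snug between the two orange bars, and last swing the yellow locking lever shut so that it lies along the bar. Only push, gently: grip or lift nothing, keep the flask upright, leave the other glassware where it stands, and finish clear of everything.

Things in the scene. Friction and masses are not known exactly. Their poses are not given: they have to be found in the camera images.
- shaker: Low white orbital shaker with a 270 (x) x 320 (y) mm aluminium platform, fixed to the worktop. Origin: centre of its underside, on the worktop. Its dials face its own -x (the front), x runs to the back, y to its left, z up. Steel guide rails, 12 mm wide, run along x at y = +-150 mm, top at z = 85 mm. Apart from the flask nothing on it is higher than z = 137 mm.
- mat_centre (a point): Centre of the black rubber mat on the platform, on its top face: x = y = 0, z = 78 mm of the shaker, same axes. The thin white centre line runs through it along x, from bar to bar.
- fixed_bar_mid (a point): Middle of the fixed clamp bar at the back of the platform, on its axis: orange-sleeved round bar, 16 mm diameter, along y, at x = 115 mm, z = 100 mm of the shaker, in black feet (24 x 22 mm, top at z = 112 mm) at y = +-150 mm. It does not move.
- bar_mid (a point): Middle of the sliding clamp bar at the front, on its axis: orange-sleeved round bar, 16 mm diameter, parallel to the fixed bar, z = 100 mm of the shaker. Its black end blocks (34 x 22 mm, top at z = 117 mm) ride on the guide rails at y = +-150 mm. Axes parallel to the shaker's.
- clamp_bar (a joint): Travel of the sliding clamp bar towards the back (+x of the shaker) in m, 0 to 0.125; its axis is at x = -0.115 + value. Starts at 0 to 0.02. About 4 N of friction holds it where it is left. With the flask snug between the bars it stands at about 0.100.
- lever_pivot (a point): Pivot of the locking lever, on top of the sliding bar's left end block (y = +150 mm, z = 122 mm of the shaker). The lever is 80 mm long, its outer 46 mm a yellow grip 13 mm wide, z = 122 to 134 mm. The point turns with the lever: the lever points along the point's -x and swings about its z.
- lever_grip (a point): Middle of the lever's grip, 57 mm from the pivot, at mid height (z = 128 mm of the shaker), turning with the lever.
- lock_lever (a joint): Angle of the locking lever in rad: 0 = open, pointing to the front (-x of the shaker); grows anticlockwise seen from above to 1.571 = shut, against its stop, lying over the sliding bar and pointing to the right (-y). Starts at 0 to 0.35. Light friction (0.05 N m) holds it anywhere.
- flask: Clear glass conical (Erlenmeyer) flask with a red rim, about 0.17 kg, 201 mm tall, standing on the mat between the bars, left of the centre line. Origin: centre of its foot, z up. Round: radius 57 mm at 10 to 25 mm height, then tapering evenly to 20 mm at 190 mm (a tool pushing at the foot may need a slight lean). Against the fixed bar its centre is at x = 50 mm of the shaker.
- flask_neck (a point): Centre of the flask's neck, 175 mm above its foot (about 46 mm diameter).
- blue_cap_bottle: Bystander: small clear bottle with a blue cap, 56 mm diameter, 105 mm tall, standing on the worktop left of the shaker. Origin at the centre of its foot.
- red_cap_bottle: Bystander: clear bottle with a red cap, 63 mm diameter, 130 mm tall, standing on the worktop left of the shaker. Origin at the centre of its foot.
- porcelain_dish: Bystander: white porcelain dish, 82 mm diameter, 31 mm high, on the worktop left of the shaker. Origin at the centre of its foot.

How it is judged:
On the way:
1. the flask stands upright on the centre line (within 8 mm), snug between the two bars (no more than about 4 mm of play), while the lever is still open (under 0.7 rad) (y of flask in the frame of shaker between -0.008 and 0.008 m and value of joint clamp_bar above 0.096 m and x of flask in the frame of shaker above 0.044 m and z of flask in the frame of shaker below 0.083 m and angle between flask's own z axis and vertical below 0.06 rad and value of joint lock_lever below 0.7 rad), for 0.2 s.
At the end, for the whole second after the job is handed in: The flask stands upright and at rest on the mat, its centre within 8 mm of the white centre line, between the bars with no more than about 4 mm of play (clamp_bar above 0.096), and the locking lever is shut (above 1.4 rad) (y of flask in the frame of shaker between -0.008 and 0.008 m and value of joint clamp_bar above 0.096 m and x of flask in the frame of shaker above 0.044 m and z of flask in the frame of shaker below 0.083 m and angle between flask's own z axis and vertical below 0.06 rad and value of joint lock_lever above 1.4 rad and linear speed of flask below 0.01 m/s and angular speed of flask below 0.1 rad/s); the robot touches nothing.
It fails at once if the flask is tipped by more than 0.2 rad or lifted more than 12 mm off the mat (angle between flask's own z axis and vertical above 0.2 rad or z of flask in the frame of shaker above 0.09 m).
It fails at once if the flask, the sliding bar or the lever is taken between the fingers ((horizontal distance between the grasp point and flask_neck below 0.022 m and z of the grasp point in the frame of flask_neck below 0.03 m) or (x of the grasp point in the frame of bar_mid between -0.008 and 0.008 m and y of the grasp point in the frame of bar_mid between -0.16 and 0.16 m and z of the grasp point in the frame of bar_mid below 0.012 m) or (y of the grasp point in the frame of lever_grip between -0.006 and 0.006 m and x of the grasp point in the frame of lever_grip between -0.03 and 0.045 m and z of the grasp point in the frame of lever_grip below 0.009 m)).
It fails at once if the glass flask is pressed with more than 25 N by the fingers (contact force between the fingers and flask above 25 N).
It fails at once if a bystander is shifted by more than 25 mm or tipped (distance of any of blue_cap_bottle, red_cap_bottle, porcelain_dish from where it was at the start of the episode above 0.025 m or angle between any of blue_cap_bottle, red_cap_bottle, porcelain_dish's own z axis and vertical above 0.3 rad).
It also fails if it takes over 61 s, if anything falls off the work surface, if the arm or the gripper's body presses on something with over 40 N, if the wrist force passes 120 N, or if a joint passes its speed limit or range.

## Working session

There is one attempt and no reset: what is moved stays moved. The work goes in short steps, Python scripts to look and compute and a shell command to move; the robot and the scene stay as the last step left them, time stands still between calls to the robot, and variables do not carry over. Pictures are saved under pics/ and viewed, and the job is handed in when it is done.

```bash
ls; mkdir -p pics; cat > h.py <<'E'
import numpy as np,cv2
from bench import ctrl
def snap(cam,fn):
    o=ctrl.get_obs(); im,d=ctrl.camera(cam); cv2.imwrite('pics/'+fn+'.png',im); np.save('pics/'+fn+'.npy',d); return o,im,d
def world(cam,u,v,z=None,d=None):
    c=ctrl.calibration(cam);K=np.array(c['mtx']);R=np.array(c['R']);t=np.array(c['t'])
    ray=np.linalg.inv(K)@np.array([u,v,1.])
    if d is not None: return R.T@(ray*d-t)
    o=-R.T@t; w=R.T@ray
    return o+w*(z-o[2])/w[2]
def proj(cam,X):
    c=ctrl.calibration(cam);p=np.array(c['mtx'])@(np.array(c['R'])@np.array(X)+np.array(c['t']));return p[:2]/p[2]
E
python3 - <<'E'
from h import *
for c in('top','side'):
    o,im,d=snap(c,c+'0')
    cc=ctrl.calibration(c);R=np.array(cc['R']);print(c,-R.T@np.array(cc['t']),R[2])
    for n in ('shaker','flask','bar_mid','lever_grip','blue_cap_bottle','red_cap_bottle','porcelain_dish'):
        print(n,[(np.round(r['rect']),round(r['confidence'],2)) for r in ctrl.find_in(n,c)][:2])
print(o, ctrl.grip_depth)
E
```

```text
pics
top [0.43048161 0.36351581 0.99927884] [ 0.05932189 -0.0075096  -0.99821066]
shaker [(array([232.,  97., 396., 239.]), 0.64)]
flask [(array([256., 135., 307., 187.]), 0.9)]
bar_mid [(array([235., 196., 383., 237.]), 0.83)]
lever_grip [(array([237., 198., 249., 236.]), 0.61)]
blue_cap_bottle [(array([212., 141., 237., 166.]), 0.71)]
red_cap_bottle [(array([220.,  95., 247., 132.]), 0.83)]
porcelain_dish [(array([199., 177., 231., 208.]), 0.8)]
side [0.33940407 1.03677064 0.62989498] [ 0.17753407 -0.82109628 -0.54247815]
shaker [(array([168., 144., 318., 271.]), 0.7)]
flask [(array([210., 123., 262., 227.]), 0.77), (array([196., 234., 224., 287.]), 0.17)]
bar_mid [(array([258., 155., 322., 245.]), 0.9)]
lever_grip [(array([266., 222., 313., 236.]), 0.76)]
blue_cap_bottle [(array([192., 233., 225., 286.]), 0.64)]
red_cap_bottle []
porcelain_dish [(array([229., 271., 270., 301.]), 0.68)]
{'time_s': 0.4, 'q': array([-1.34125994e+00,  1.80918302e-01,  1.60712849e+00,  6.87594573e-06,
        1.35375923e+00, -2.06284920e-01]), 'dq': array([-1.24396237e-03, -1.04162026e-03, -9.78662144e-04, -1.75029790e-03,
       -4.45058221e-05,  2.53116110e-05]), 'joint_efforts': array([-1.47132578e-03, -4.44313216e+01, -3.51178372e+01, -4.20454926e-04,
        3.39140119e-03,  1.07622498e-05]), 'eef_pos': array([ 0.24275398, -0.52119247,  0.23115969]), 'eef_rot': array([ 0.15279356,  0.69038621,  0.15294447, -0.69038322]), 'wrist_force': array([0.27374006, 0.75405832, 0.79007572]), 'torque': array([-0.00148922,  0.00840831, -0.00997814]), 'opening': 1.001461753286215} 0.0187
```

```bash
python3 - <<'E'
import cv2
a=cv2.imread('pics/top0.png')[80:260,180:420];cv2.imwrite('pics/top0c.png',cv2.resize(a,None,fx=3.3,fy=3.3,interpolation=cv2.INTER_CUBIC))
a=cv2.imread('pics/side0.png')[110:310,150:350];cv2.imwrite('pics/side0c.png',cv2.resize(a,None,fx=3,fy=3,interpolation=cv2.INTER_CUBIC))
E
```

```text
(no output)
```

View pics/top0c.png

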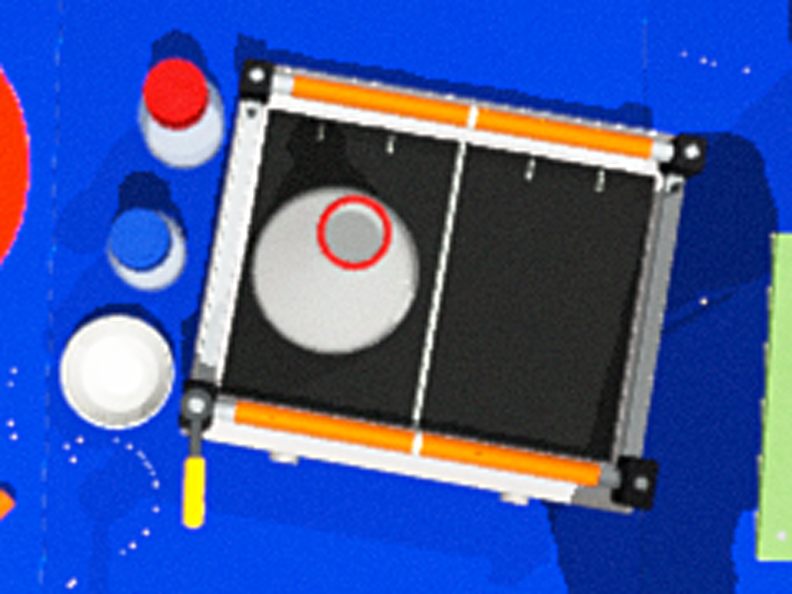

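View pics/side0c.png

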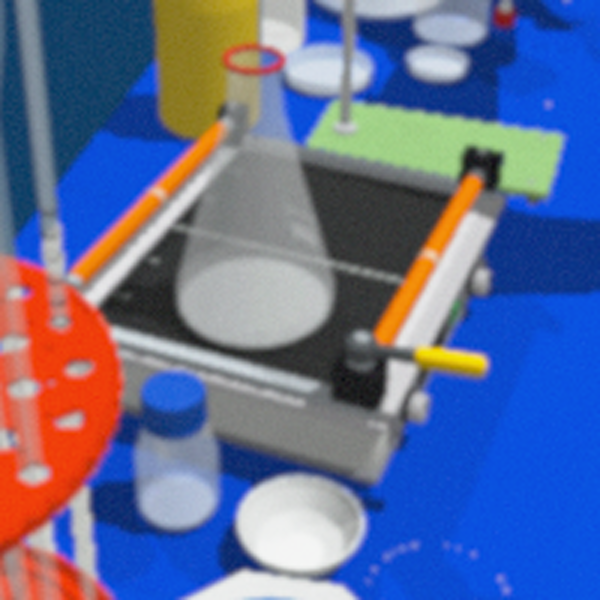

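View pics/top0.png

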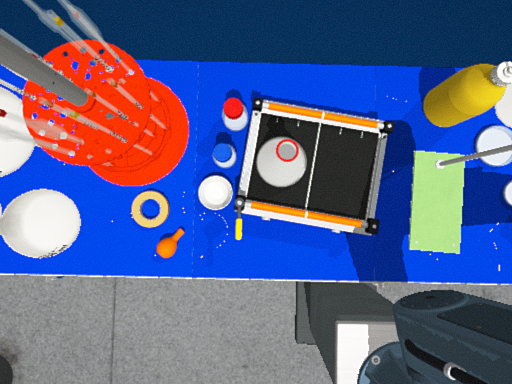

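```bash
python3 - <<'E'
from h import *
def px(p): return (p[0]+.5)/3.3+180-.5,(p[1]+.5)/3.3+80-.5
W=lambda p,z: world('top',*px(p),z=z)
fl=W((257,75),.114);fr=W((692,151),.114);fm=W((473,116),.108);sm=W((417,442),.108);sl=W((198,404),.13);sr=W((642,484),.118)
for n,v in dict(fl=fl,fr=fr,fm=fm,sm=sm,sl=sl,sr=sr).items(): print(n,v.round(4))
print(np.linalg.norm(fl-fr),np.linalg.norm(sl-sr),np.linalg.norm(fm-sm))
yd=(fl-fr)[:2];yaw=np.arctan2(-yd[0],yd[1]);yd2=(sl-sr)[:2];d=(fm-sm)[:2]
print(yaw,np.arctan2(-yd2[0],yd2[1]),np.arctan2(d[1],d[0]))
yaw=np.mean([yaw,np.arctan2(-yd2[0],yd2[1]),np.arctan2(d[1],d[0])])
R=np.array([[np.cos(yaw),-np.sin(yaw)],[np.sin(yaw),np.cos(yaw)]])
c=(fl+fr)[:2]/2; o=(c+fm[:2])/2-R@[.115,0]
print('yaw',yaw,'o',o)
L=lambda w:(R.T@(w[:2]-o)).round(4)
for n,v in dict(fl=fl,fr=fr,fm=fm,sm=sm,sl=sl,sr=sr).items(): print(n,L(v))
neck=W((354,233),.078+.201);foot=W((334,270),.078+.018)
print('flask rim',neck,L(neck),'foot',foot,L(foot))
tip=W((194,527),.128);g=W((194,492),.134);print('tip',L(tip),L(g),'len',np.linalg.norm(tip-sl))
for n,p,z in(('red',(176,92),.13),('blue',(140,239),.105),('dish',(117,372),.031)): print(n,W(p,z).round(3),L(W(p,z)))
np.savez('pose.npz',yaw=yaw,o=o)
# side check
for X in ([.115,0,.108],[.0,0,.078],[-.115,-.15,.117]):
    w=R@X[:2]+o; print(X,proj('side',[*w,X[2]]), (proj('side',[*w,X[2]])-[150,110])*3)
E
```

```text
fl [0.6647 0.3671 0.114 ]
fr [0.6197 0.0706 0.114 ]
fm [0.6416 0.2189 0.108 ]
sm [0.4185 0.2537 0.108 ]
sl [0.4404 0.4008 0.13  ]
sr [0.3941 0.1046 0.118 ]
0.2998445563575815 0.3000296107546718 0.22579683927217006
-0.15050788342476334 -0.15524214695989189 -0.15478092704607463
yaw -0.1535103191435766 o [0.52824018 0.23644865]
fl [0.1149 0.15  ]
fr [ 0.1158 -0.1499]
fm [ 1.147e-01 -1.000e-04]
sm [-0.1111  0.0002]
sl [-0.1119  0.1489]
sr [-0.1124 -0.1508]
flask rim [0.53442981 0.31116783 0.279     ] [-0.0053  0.0748] foot [0.5349131  0.31114453 0.096     ] [-0.0048  0.0748]
tip [-0.1915  0.1373] [-0.1687  0.1411] len 0.08050248296376722
red [0.648 0.421 0.13 ] [0.0898 0.2004]
blue [0.552 0.444 0.105] [-0.0083  0.2089]
dish [0.464 0.465 0.031] [-0.0988  0.2159]
[0.115, 0, 0.108] [201.67794467 173.0439635 ] [155.03383401 189.13189051]
[0.0, 0, 0.078] [246.07147728 194.19827096] [288.21443184 252.59481287]
[-0.115, -0.15, 0.117] [312.04025964 160.62617954] [486.12077891 151.87853861]
```

View pics/side0.png

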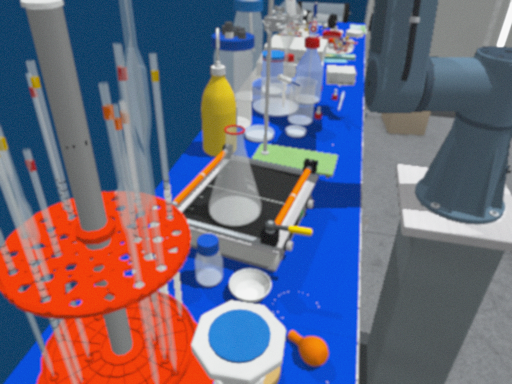

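```bash
python3 - <<'E'
from h import *
d=np.load('pics/top0.npy')
for u,v in((440,165),(470,159),(490,153),(505,149),(450,100),(498,70),(495,145),(435,250),(435,160)):
    print(u,v,d[v,u],world('top',u,v,d=d[v,u]).round(3))
from scipy.spatial.transform import Rotation as Ro
o=ctrl.get_obs();w,x,y,z=o['eef_rot'];print(Ro.from_quat([x,y,z,w]).as_matrix().round(3))
# high things
P=np.array([[world('top',u,v,d=d[v,u]) for u in range(0,512,4)] for v in range(0,384,4)]).reshape(-1,3)
m=(P[:,2]>.15)&(P[:,1]<.7)&(P[:,1]>-.6)&(P[:,0]>.2)
Q=P[m]
import collections
c=collections.defaultdict(list)
for p in Q: c[(round(p[0]*20)/20,round(p[1]*20)/20)].append(p[2])
for k in sorted(c): print(k,len(c[k]),max(c[k]).round(2),end='; ')
E
```

```text
440 165 0.97677356 [ 0.543 -0.081  0.031]
470 159 0.8419919 [ 0.541 -0.083  0.166]
490 153 0.7671389 [ 0.544 -0.081  0.241]
505 149 0.72007066 [ 0.545 -0.08   0.288]
450 100 0.87338954 [ 0.673 -0.053  0.142]
498 70 0.7487922 [ 0.696 -0.082  0.268]
495 145 0.99222326 [ 0.597 -0.223  0.02 ]
435 250 0.9774278 [ 0.336 -0.074  0.018]
435 160 0.9904362 [ 0.557 -0.075  0.018]
[[ 0.     0.422 -0.907]
 [-0.    -0.907 -0.422]
 [-1.     0.    -0.   ]]Traceback (most recent call last):
  File "<stdin>", line 8, in <module>
  File "h.py", line 6, in world
    c=ctrl.calibration(cam);K=np.array(c['mtx']);R=np.array(c['R']);t=np.array(c['t'])
ValueError: time passes only in moves, steps and waits
```

```bash
cat >> h.py <<'E'
from scipy.spatial.transform import Rotation as Ro, Slerp
S=np.load('pose.npz');yaw=float(S['yaw']);so=S['o'];Rs=Ro.from_euler('z',yaw).as_matrix()
def s2w(p): return Rs@np.array(p)+[so[0],so[1],0]
def w2s(p): return Rs.T@(np.array(p)-[so[0],so[1],0])
def pose():
    o=ctrl.get_obs();w,x,y,z=o['eef_rot'];return np.array(o['eef_pos']),Ro.from_quat([x,y,z,w]),o
def toolrot(xdir,ydir):  # shaker axes
    x=np.array(xdir,float);x/=np.linalg.norm(x);y=np.array(ydir,float);y-=x*(x@y);y/=np.linalg.norm(y)
    return Ro.from_matrix(Rs@np.stack([x,y,np.cross(x,y)],1))
def rows(p0,r0,p1,r1,n,claw):
    sl=Slerp([0,1],Ro.concatenate([r0,r1]));P=[p0+(p1-p0)*i/n for i in range(n+1)];Rr=[sl(i/n) for i in range(n+1)]
    for i in range(n):
        s=Rr[i].inv().apply(P[i+1]-P[i])*100;a=(Rr[i].inv()*Rr[i+1]).as_rotvec()
        print(claw,*s.round(2),*a.round(3),end='; ')
    print()
def now():
    p,r,o=pose();print('t',o['time_s'],'shaker pos',w2s(p).round(4),'toolx',(Rs.T@r.as_matrix()[:,0]).round(3),'tooly',(Rs.T@r.as_matrix()[:,1]).round(3),'F',(Rs.T@np.array(o['wrist_force'])).round(2),'open',round(o['opening'],3))
E
python3 - <<'E'
from h import *
p,r,o=pose()
f=lambda a:Ro.from_euler('z',a)
A=np.array([.16,-.34,.34]);rA=f(.02)*r
B=np.array([.36,.02,.36]);rB=f(1.17)*r   # base turn
T=toolrot([0,-.3,-.954],[1,0,0])
C=s2w([-.005,.155,.36])
rows(p,r,A,r,5,.5); 
rows(A,r,B,(Slerp([0,1],Ro.concatenate([r,T])))(.5),9,.5)
rows(B,(Slerp([0,1],Ro.concatenate([r,T])))(.5),C,T,9,.5)
print(C,(r.inv()*T).magnitude())
E
```

```text
0.5 -2.17 -3.99 -0.03 0.0 0.0 0.0; 0.5 -2.17 -3.99 -0.03 0.0 0.0 0.0; 0.5 -2.17 -3.99 -0.03 0.0 0.0 0.0; 0.5 -2.17 -3.99 -0.03 0.0 0.0 0.0; 0.5 -2.17 -3.99 -0.03 0.0 0.0 0.0; 
0.5 -0.22 -2.69 -3.7 -0.054 -0.016 0.008; 0.5 -0.3 -2.48 -3.84 -0.054 -0.016 0.008; 0.5 -0.38 -2.27 -3.96 -0.054 -0.016 0.008; 0.5 -0.46 -2.05 -4.07 -0.054 -0.016 0.008; 0.5 -0.54 -1.82 -4.17 -0.054 -0.016 0.008; 0.5 -0.62 -1.59 -4.25 -0.054 -0.016 0.008; 0.5 -0.7 -1.35 -4.32 -0.054 -0.016 0.008; 0.5 -0.78 -1.11 -4.38 -0.054 -0.016 0.008; 0.5 -0.86 -0.86 -4.42 -0.054 -0.016 0.008; 
0.5 -0.72 -0.81 -4.48 -0.054 -0.016 0.008; 0.5 -0.79 -0.56 -4.51 -0.054 -0.016 0.008; 0.5 -0.87 -0.31 -4.52 -0.054 -0.016 0.008; 0.5 -0.94 -0.06 -4.51 -0.054 -0.016 0.008; 0.5 -1.01 0.19 -4.49 -0.054 -0.016 0.008; 0.5 -1.08 0.44 -4.46 -0.054 -0.016 0.008; 0.5 -1.14 0.69 -4.41 -0.054 -0.016 0.008; 0.5 -1.2 0.94 -4.35 -0.054 -0.016 0.008; 0.5 -1.26 1.18 -4.27 -0.054 -0.016 0.008; 
[0.54699973 0.39039046 0.36      ] 1.024054099961382
```

```bash
python3 -m creep '0.5 -2.7 -4 0 0 0 0; 0.5 -2.7 -4 0 0 0 0; 0.5 -2.7 -4 0 0 0 0; 0.5 -2.7 -4 0 0 0 0' && python3 - <<'E'
from h import *
p,r,o=pose();now()
T=toolrot([0,-.3,-.954],[1,0,0])
m=(Slerp([0,1],Ro.concatenate([r,T])))(.5)
print(p)
rows(p,r,np.array([.37,.02,.36]),m,9,.5)
E
```

```text
time_s: 1.3
eef_pos: [0.1736, -0.3727, 0.3385]
eef_rot: [-0.15, -0.69, -0.156, 0.69]
wrist_force: [0.3, -0.8, 1.8]
opening: 0.506
t 1.3 shaker pos [-0.2573 -0.6562  0.3385] toolx [-0.003  0.007 -1.   ] tooly [ 0.556 -0.831 -0.008] F [ 0.46 -0.71  1.8 ] open 0.506
[ 0.17358006 -0.37272051  0.33845441]
0.5 -0.21 -3.03 -3.82 -0.054 -0.016 0.009; 0.5 -0.3 -2.82 -3.98 -0.054 -0.016 0.009; 0.5 -0.38 -2.6 -4.12 -0.054 -0.016 0.009; 0.5 -0.47 -2.37 -4.24 -0.054 -0.016 0.009; 0.5 -0.56 -2.13 -4.36 -0.054 -0.016 0.009; 0.5 -0.65 -1.89 -4.46 -0.054 -0.016 0.009; 0.5 -0.73 -1.64 -4.54 -0.054 -0.016 0.009; 0.5 -0.82 -1.39 -4.61 -0.054 -0.016 0.009; 0.5 -0.9 -1.13 -4.67 -0.054 -0.016 0.009;
```

```bash
python3 -m creep '0.5 -0.2 -3 -3.8 -0.054 -0.016 0.009; 0.5 -0.3 -2.8 -4 -0.054 -0.016 0.009; 0.5 -0.4 -2.6 -4.1 -0.054 -0.016 0.009; 0.5 -0.5 -2.4 -4.2 -0.054 -0.016 0.009; 0.5 -0.6 -2.1 -4.4 -0.054 -0.016 0.009; 0.5 -0.6 -1.9 -4.5 -0.054 -0.016 0.009; 0.5 -0.7 -1.6 -4.5 -0.054 -0.016 0.009; 0.5 -0.8 -1.4 -4.6 -0.054 -0.016 0.009; 0.5 -0.9 -1.1 -4.7 -0.054 -0.016 0.009' && python3 - <<'E'
from h import *
p,r,o=pose();now()
T=toolrot([0,-.3,-.954],[1,0,0])
print(p)
rows(p,r,s2w([-.005,.155,.35]),T,9,.5)
E
```

```text
time_s: 2.42
eef_pos: [0.3726, 0.0298, 0.3625]
eef_rot: [-0.358, -0.588, -0.272, 0.672]
wrist_force: [0.6, -0.8, 0.7]
opening: 0.496
t 2.425 shaker pos [-0.1222 -0.228   0.3625] toolx [-0.026 -0.167 -0.986] tooly [ 0.883 -0.466  0.056] F [ 0.71 -0.74  0.68] open 0.496
[0.37260668 0.02983549 0.3624771 ]
0.5 -0.61 -0.84 -4.33 -0.054 -0.014 0.007; 0.5 -0.67 -0.6 -4.36 -0.054 -0.014 0.007; 0.5 -0.74 -0.36 -4.38 -0.054 -0.014 0.007; 0.5 -0.8 -0.12 -4.38 -0.054 -0.014 0.007; 0.5 -0.87 0.12 -4.37 -0.054 -0.014 0.007; 0.5 -0.93 0.36 -4.34 -0.054 -0.014 0.007; 0.5 -0.98 0.6 -4.3 -0.054 -0.014 0.007; 0.5 -1.04 0.84 -4.25 -0.054 -0.014 0.007; 0.5 -1.09 1.07 -4.18 -0.054 -0.014 0.007;
```

```bash
python3 -m creep '0.5 -0.6 -0.8 -4.3 -0.054 -0.014 0.007; 0.5 -0.7 -0.6 -4.4 -0.054 -0.014 0.007; 0.5 -0.7 -0.4 -4.4 -0.054 -0.014 0.007; 0.5 -0.8 -0.1 -4.4 -0.054 -0.014 0.007; 0.5 -0.9 0.1 -4.4 -0.054 -0.014 0.007; 0.5 -0.9 0.4 -4.3 -0.054 -0.014 0.007; 0.5 -1 0.6 -4.3 -0.054 -0.014 0.007; 0.5 -1 0.8 -4.2 -0.054 -0.014 0.007; 0.5 -1.1 1.1 -4.2 -0.054 -0.014 0.007' && python3 - <<'E'
from h import *
p,r,o=pose();now()
T=toolrot([0,-.3,-.954],[1,0,0])
C=s2w([-.005,.152,.14])
rows(p,r,C,T,5,.5)
E
```

```text
time_s: 3.55
eef_pos: [0.5484, 0.407, 0.35]
eef_rot: [-0.534, -0.446, -0.387, 0.606]
wrist_force: [1.1, -0.6, 0.0]
opening: 0.504
t 3.55 shaker pos [-0.0062  0.1716  0.35  ] toolx [ 0.014 -0.303 -0.953] tooly [1.    0.022 0.007] F [ 1.22 -0.42  0.01] open 0.504
0.5 4.12 -0.02 -0.9 0.004 0.001 -0.003; 0.5 4.12 -0.01 -0.9 0.004 0.001 -0.003; 0.5 4.12 0.0 -0.89 0.004 0.001 -0.003; 0.5 4.12 0.01 -0.89 0.004 0.001 -0.003; 0.5 4.12 0.02 -0.89 0.004 0.001 -0.003;
```

```bash
python3 -m creep '0.5 4.1 0 -0.9 0.004 0 -0.003; 0.5 4.1 0 -0.9 0.004 0 -0.003; 0.5 4.1 0 -0.9 0.004 0 -0.003; 0.5 4.1 0 -0.9 0.004 0 -0.003; 0.5 4.1 0 -0.9 0.004 0 -0.003; 0.5 0 0 0 0 0 0' && python3 - <<'E'
from h import *
now();p,r,o=pose()
T=toolrot([0,-.3,-.954],[1,0,0])
rows(p,r,s2w([-.005,.152,.092]),T,3,.5)
for c in('side','top'):
    o,im,d=snap(c,c+'1')
a=cv2.imread('pics/side1.png')[110:310,150:350];b=cv2.imread('pics/top1.png')[70:270,190:390]
cv2.imwrite('pics/c1.png',cv2.resize(np.hstack([a,b]),None,fx=2,fy=2,interpolation=cv2.INTER_CUBIC))
E
```

```text
time_s: 4.3
eef_pos: [0.5473, 0.3921, 0.1317]
eef_rot: [-0.525, -0.447, -0.386, 0.612]
wrist_force: [-0.1, 0.3, 0.0]
opening: 0.501
t 4.3 shaker pos [-0.005   0.1568  0.1317] toolx [-0.002 -0.302 -0.953] tooly [ 1.     0.003 -0.003] F [-0.12  0.24  0.  ] open 0.501
0.5 1.31 0.0 -0.25 0.001 0.001 0.001; 0.5 1.31 0.0 -0.25 0.001 0.001 0.001; 0.5 1.31 0.0 -0.25 0.001 0.001 0.001;
```

View pics/c1.png

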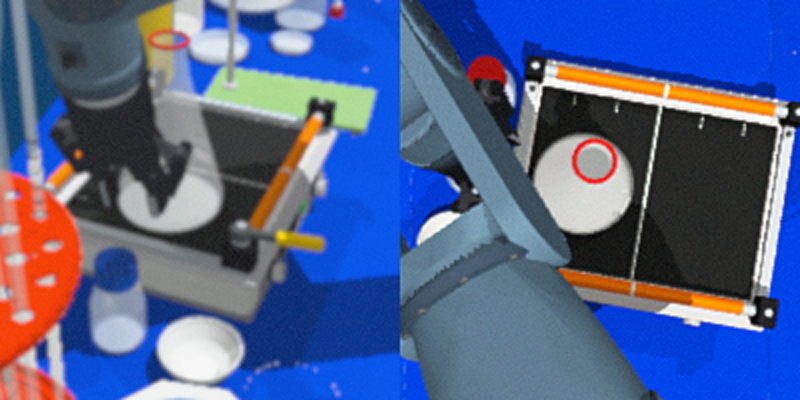

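```bash
python3 -m creep '0.5 1.3 0 -0.25 0 0 0; 0.5 1.3 0 -0.25 0 0 0; 0.5 1.3 0 -0.25 0 0 0; 0.5 0 0 0 0 0 0' && python3 - <<'E'
from h import *
now();p,r,o=pose()
T=toolrot([0,-.3,-.954],[1,0,0])
rows(p,r,s2w([-.005,.080,.093]),T,10,.5)
E
```

```text
time_s: 4.9
eef_pos: [0.5523, 0.3915, 0.1009]
eef_rot: [-0.527, -0.454, -0.385, 0.607]
wrist_force: [-0.1, -0.5, 0.1]
opening: 0.499
t 4.9 shaker pos [1.000e-04 1.569e-01 1.009e-01] toolx [ 0.012 -0.292 -0.956] tooly [1.    0.004 0.012] F [-0.07 -0.48  0.15] open 0.499
0.5 0.3 -0.05 0.71 0.0 -0.001 -0.001; 0.5 0.3 -0.05 0.71 0.0 -0.001 -0.001; 0.5 0.3 -0.05 0.71 0.0 -0.001 -0.001; 0.5 0.3 -0.05 0.71 0.0 -0.001 -0.001; 0.5 0.3 -0.05 0.71 0.0 -0.001 -0.001; 0.5 0.3 -0.05 0.71 0.0 -0.001 -0.001; 0.5 0.3 -0.05 0.71 0.0 -0.001 -0.001; 0.5 0.3 -0.05 0.71 0.0 -0.001 -0.001; 0.5 0.3 -0.05 0.71 0.0 -0.001 -0.001; 0.5 0.31 -0.05 0.71 0.0 -0.001 -0.001;
```

```bash
python3 - <<'E'
from h import *
for c in('side','top'):
    o,im,d=snap(c,c+'2')
o=ctrl.get_obs();print(o['joint_efforts'].round(1),o['q'].round(3),o['dq'].round(3))
a=cv2.imread('pics/side2.png')[110:310,150:350];b=cv2.imread('pics/top2.png')[70:270,190:390]
cv2.imwrite('pics/c2.png',cv2.resize(np.hstack([a,b]),None,fx=2,fy=2,interpolation=cv2.INTER_CUBIC))
E
```

```text
[ -0.  -64.1 -31.9  -1.    0.9   0. ] [ 0.551  0.676  1.225 -0.235  1.428  0.758] [ 0.002 -0.01  -0.01  -0.001  0.003  0.001]
```

View pics/c2.png

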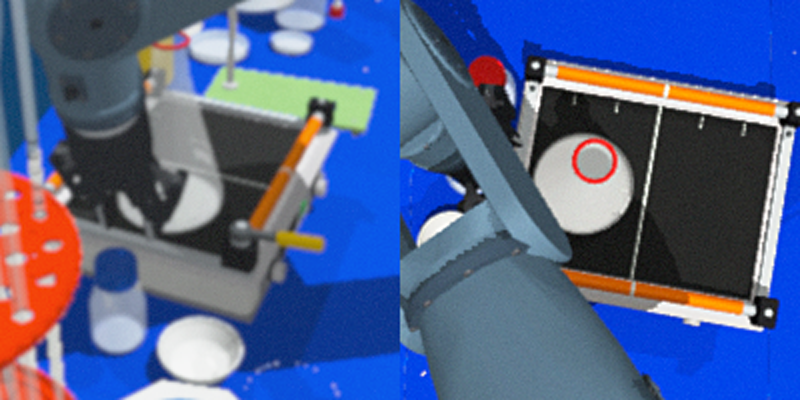

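View pics/side2.png

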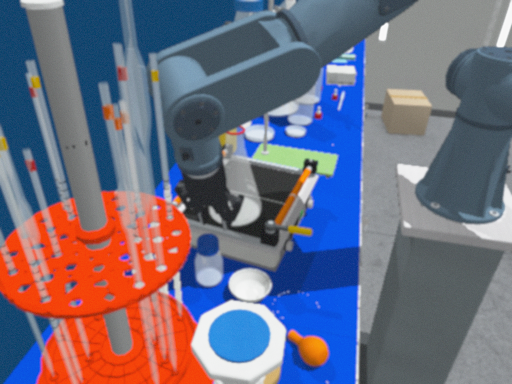

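```bash
python3 -m creep '0.5 0.3 -0.4 0.3 0 0 0; 0.5 0.3 -0.4 0.3 0 0 0; 0.5 0 0 0 0 0 0' && python3 - <<'E'
from h import *
now();p,r,o=pose()
T=toolrot([0,-.3,-.954],[1,0,0])
rows(p,r,s2w([-.005,.080,.093]),T,10,.5)
E
```

```text
time_s: 5.38
eef_pos: [0.5439, 0.3857, 0.099]
eef_rot: [-0.527, -0.456, -0.384, 0.606]
wrist_force: [0.6, -0.1, -0.8]
opening: 0.492
t 5.375 shaker pos [-0.0073  0.1499  0.099 ] toolx [ 0.015 -0.289 -0.957] tooly [1.    0.004 0.015] F [ 0.65 -0.02 -0.8 ] open 0.492
0.5 0.26 0.02 0.65 -0.0 -0.001 -0.002; 0.5 0.26 0.02 0.65 -0.0 -0.001 -0.002; 0.5 0.26 0.02 0.65 -0.0 -0.001 -0.002; 0.5 0.26 0.02 0.65 -0.0 -0.001 -0.002; 0.5 0.26 0.02 0.65 -0.0 -0.001 -0.002; 0.5 0.26 0.02 0.65 -0.0 -0.001 -0.002; 0.5 0.26 0.02 0.65 -0.0 -0.001 -0.002; 0.5 0.26 0.02 0.65 -0.0 -0.001 -0.002; 0.5 0.27 0.02 0.65 -0.0 -0.001 -0.002; 0.5 0.27 0.02 0.65 -0.0 -0.001 -0.002;
```

```bash
python3 -m creep '0.5 0.3 0 0.3 0 0 0; 0.5 0.3 0 0.4 0 0 0; 0.5 0.2 0 0.4 0 0 0; 0.5 0.2 0 0.4 0 0 0; 0.5 0.2 0 0.4 0 0 0; 0.5 0.2 0 0.4 0 0 0; 0.5 0.2 0 0.4 0 0 0' && python3 - <<'E'
from h import *
now()
snap('top','top3')
print(ctrl.find_in('flask','top')[:1])
a=cv2.imread('pics/top3.png')[70:270,190:440]
cv2.imwrite('pics/c3.png',cv2.resize(a,None,fx=3,fy=3,interpolation=cv2.INTER_CUBIC))
E
```

```text
time_s: 6.25
eef_pos: [0.5412, 0.356, 0.0938]
eef_rot: [-0.527, -0.458, -0.385, 0.603]
wrist_force: [0.9, 4.4, 4.5]
opening: 0.495
t 6.25 shaker pos [-0.0055  0.1201  0.0938] toolx [ 0.02  -0.284 -0.959] tooly [1.    0.005 0.02 ] F [0.25 4.53 4.45] open 0.495
[{'rect': [269.4, 136.9, 314.0, 185.9], 'confidence': 0.83}]
```

View pics/c3.png

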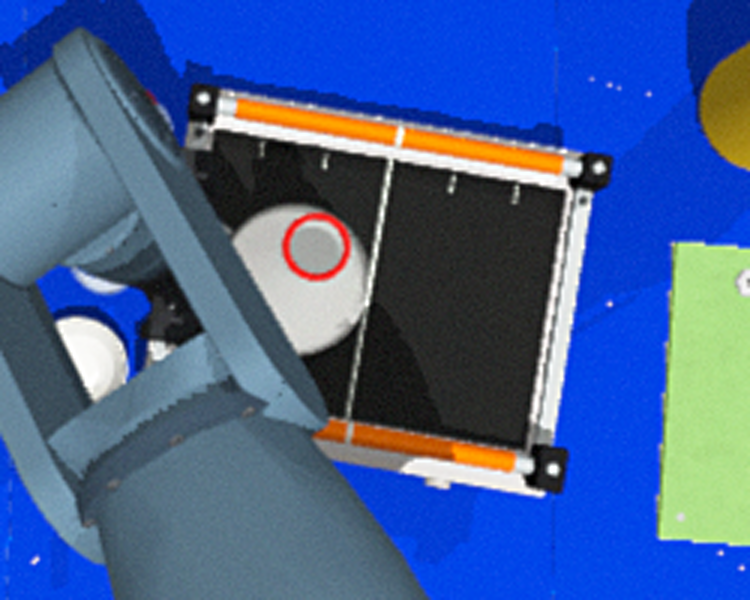

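```bash
cat >> h.py <<'E'
def rim(im,show=True):
    hsv=cv2.cvtColor(im,cv2.COLOR_BGR2HSV);m=((hsv[...,0]<8)|(hsv[...,0]>172))&(hsv[...,1]>130)&(hsv[...,2]>90)
    m=m.astype(np.uint8);m[:,:245]=0;m[:,400:]=0;m[:100]=0;m[260:]=0
    n,l,st,c=cv2.connectedComponentsWithStats(m,connectivity=8)
    k=1+np.argmax(st[1:,4]);pts=np.argwhere(l==k)[:,::-1].astype(np.float32)
    (x,y),(a,b),_=cv2.fitEllipse(cv2.convexHull(pts)) ; W=world('top',x,y,z=.279); print('rim px',round(x,1),round(y,1),a.__round__(1),b.__round__(1),'n',len(pts),'flask shaker',w2s(W).round(4))
E
python3 - <<'E'
from h import *
rim(cv2.imread('pics/top0.png'));rim(cv2.imread('pics/top3.png'))
E
```

```text
rim px 286.9 149.9 22.1 22.6 n 146 flask shaker [-0.0047  0.0749  0.279 ]
rim px 295.1 151.7 22.3 22.6 n 150 flask shaker [-0.0052  0.0597  0.279 ]
```

```bash
python3 -m creep '0.5 0.12 0 0.5 0 0 0; 0.5 0.12 0 0.5 0 0 0; 0.5 0.12 0 0.5 0 0 0; 0.5 0.12 0 0.5 0 0 0; 0.5 0.12 0 0.5 0 0 0; 0.5 0.12 0 0.5 0 0 0; 0.5 0.12 0 0.5 0 0 0; 0.5 0.12 0 0.5 0 0 0; 0.5 0 0 0 0 0 0' && python3 - <<'E'
from h import *
now()
o,im,d=snap('top','top4');rim(im)
E
```

```text
time_s: 7.48
eef_pos: [0.533, 0.3101, 0.0939]
eef_rot: [-0.527, -0.456, -0.384, 0.605]
wrist_force: [-0.2, 1.4, 0.4]
opening: 0.498
t 7.475 shaker pos [-0.0065  0.0735  0.0939] toolx [ 0.016 -0.288 -0.957] tooly [1.    0.004 0.015] F [-0.38  1.38  0.44] open 0.498
rim px 320.7 156.7 22.4 22.8 n 157 flask shaker [-0.0061  0.0125  0.279 ]
```

```bash
python3 -m creep '0.5 0.08 0 0.25 0 0 0; 0.5 0.08 0 0.25 0 0 0; 0.5 0.08 0 0.25 0 0 0; 0.5 0.08 0 0.25 0 0 0; 0.5 0 0 0 0 0 0' && python3 - <<'E'
from h import *
now()
o,im,d=snap('top','top5');rim(im)
E
```

```text
time_s: 8.15
eef_pos: [0.5315, 0.2998, 0.0939]
eef_rot: [-0.527, -0.456, -0.385, 0.605]
wrist_force: [0.7, 1.0, 0.3]
opening: 0.498
t 8.15 shaker pos [-0.0065  0.0631  0.0939] toolx [ 0.016 -0.288 -0.958] tooly [1.    0.004 0.016] F [0.59 1.06 0.34] open 0.498
rim px 326.4 157.7 22.6 22.9 n 163 flask shaker [-0.006   0.0021  0.279 ]
```

```bash
python3 -m creep '0.5 0.05 0 0.2 0 0 0; 0.5 0 0 0 0 0 0; 0.5 -0.2 0 -0.5 0 0 0; 0.5 -0.5 0 -1.5 0 0 0; 0.5 -1 0 -2 0 0 0; 0.5 -3 0 0 0 0 0; 0.5 -6 0 0 0 0 0; 0.5 -6 0 0 0 0 0; 0 -6 0 0 0 0 0' && python3 - <<'E'
from h import *
now()
o,im,d=snap('top','top6');rim(im)
p,r,o=pose()
T=toolrot([.2,0,-.98],[0,-1,0]);T2=toolrot([.2,0,-.98],[0,1,0])
print((r.inv()*T).as_rotvec(),(r.inv()*T2).as_rotvec(),o['q'])
E
```

```text
time_s: 9.32
eef_pos: [0.5408, 0.4062, 0.297]
eef_rot: [-0.526, -0.45, -0.386, 0.61]
wrist_force: [0.8, 0.9, -0.9]
opening: 0.299
t 9.325 shaker pos [-0.0135  0.1696  0.297 ] toolx [ 0.004 -0.297 -0.955] tooly [1.    0.004 0.003] F [ 0.66  0.97 -0.9 ] open 0.299
rim px 327.7 157.9 22.4 23.2 n 164 flask shaker [-0.0061 -0.0003  0.279 ]
[ 1.58700372  0.37525745 -0.08245898] [-1.52064438  0.08171207  0.37185835] [ 0.57799248  0.52799869  1.03086522 -0.23004427  1.76473506  0.70370835]
```

```bash
python3 - <<'E'
from h import *
p,r,o=pose()
T2=toolrot([.2,0,-.98],[0,1,0])
rows(p,r,s2w([-.16,-.05,.31]),T2,10,0)
E
```

```text
0 0.59 -1.49 2.14 -0.152 0.008 0.037; 0 0.52 -1.82 1.9 -0.152 0.008 0.037; 0 0.43 -2.1 1.6 -0.152 0.008 0.037; 0 0.33 -2.34 1.27 -0.152 0.008 0.037; 0 0.23 -2.51 0.9 -0.152 0.008 0.037; 0 0.13 -2.63 0.51 -0.152 0.008 0.037; 0 0.03 -2.68 0.1 -0.152 0.008 0.037; 0 -0.07 -2.66 -0.3 -0.152 0.008 0.037; 0 -0.16 -2.58 -0.7 -0.152 0.008 0.037; 0 -0.25 -2.44 -1.09 -0.152 0.008 0.037;
```

```bash
python3 -m creep '0 0.3 -2.5 1 -0.152 0.008 0.037; 0 0.3 -2.7 1 -0.152 0.008 0.037; 0 0.4 -2.8 1 -0.152 0.008 0.037; 0 0.3 -2.3 1.3 -0.152 0.008 0.037; 0 0.2 -2.5 0.9 -0.152 0.008 0.037; 0 0.1 -2.6 0.5 -0.152 0.008 0.037; 0 0 -2.7 0.1 -0.152 0.008 0.037; 0 0 -2.7 -0.3 -0.152 0.008 0.037; 0 -0.1 -2.6 -0.7 -0.152 0.008 0.037; 0 -0.1 -2.4 -0.8 -0.152 0.008 0.037' && python3 - <<'E'
from h import *
now()
p,r,o=pose();print(o['q'])
T2=toolrot([.2,0,-.98],[0,1,0])
rows(p,r,s2w([-.15,-.05,.14]),T2,5,0)
E
```

```text
time_s: 10.62
eef_pos: [0.3405, 0.2392, 0.3085]
eef_rot: [0.775, 0.032, 0.63, -0.034]
wrist_force: [0.6, 0.4, -0.1]
opening: 0.002
t 10.625 shaker pos [-0.1859 -0.026   0.3085] toolx [ 0.204  0.018 -0.979] tooly [-0.06   0.998  0.006] F [ 0.55  0.5  -0.06] open 0.002
[ 0.39741368 -0.3835866   1.9808794  -0.0934212   1.35989426 -1.06840281]
0 3.44 -0.54 -0.02 0.012 0.001 -0.004; 0 3.44 -0.53 -0.01 0.012 0.001 -0.004; 0 3.44 -0.52 0.0 0.012 0.001 -0.004; 0 3.44 -0.51 0.01 0.012 0.001 -0.004; 0 3.44 -0.49 0.02 0.012 0.001 -0.004;
```

```bash
python3 -m creep '0 3.4 -0.5 0 0.012 0 -0.004; 0 3.4 -0.5 0 0.012 0 -0.004; 0 3.4 -0.5 0 0.012 0 -0.004; 0 3.4 -0.5 0 0.012 0 -0.004; 0 3.4 -0.5 0 0.012 0 -0.004; 0 2 0 -0.4 0 0 0; 0 2 0 -0.4 0 0 0; 0 0 0 0 0 0 0' && python3 - <<'E'
from h import *
now()
p,r,o=pose()
T2=toolrot([.2,0,-.98],[0,1,0])
rows(p,r,s2w([-.132,-.05,.094]),T2,2,0)
E
```

```text
time_s: 11.62
eef_pos: [0.3762, 0.214, 0.1003]
eef_rot: [0.776, 0.05, 0.626, -0.058]
wrist_force: [0.7, 0.5, 0.4]
opening: -0.0
t 11.625 shaker pos [-0.1468 -0.0454  0.1003] toolx [ 0.212  0.005 -0.977] tooly [0.001 1.    0.005] F [0.63 0.62 0.38] open -0.0
0 0.46 -0.23 0.66 -0.001 0.006 -0.003; 0 0.46 -0.23 0.66 -0.001 0.006 -0.003;
```

```bash
python3 -m creep '0 0.6 -0.2 0.4 0 0 0; 0 0.2 0 0.5 0 0 0; 0 0.1 0 0.5 0 0 0; 0 0.1 0 0.5 0 0 0; 0 0.1 0 0.5 0 0 0; 0 0.1 0 0.5 0 0 0; 0 0.1 0 0.5 0 0 0; 0 0.1 0 0.5 0 0 0' && python3 - <<'E'
from h import *
now()
o,im,d=snap('top','top7');rim(im)
a=im[70:270,190:440]
cv2.imwrite('pics/c7.png',cv2.resize(a,None,fx=3,fy=3,interpolation=cv2.INTER_CUBIC))
E
```

```text
time_s: 12.62
eef_pos: [0.4187, 0.2067, 0.0965]
eef_rot: [0.776, 0.051, 0.626, -0.058]
wrist_force: [-3.8, 1.2, 1.2]
opening: 0.002
t 12.625 shaker pos [-0.1037 -0.0462  0.0965] toolx [ 0.211  0.007 -0.978] tooly [0.    1.    0.007] F [-3.89  0.57  1.23] open 0.002
rim px 327.6 157.9 22.5 23.1 n 163 flask shaker [-6.10e-03 -2.00e-04  2.79e-01]
```

View pics/c7.png

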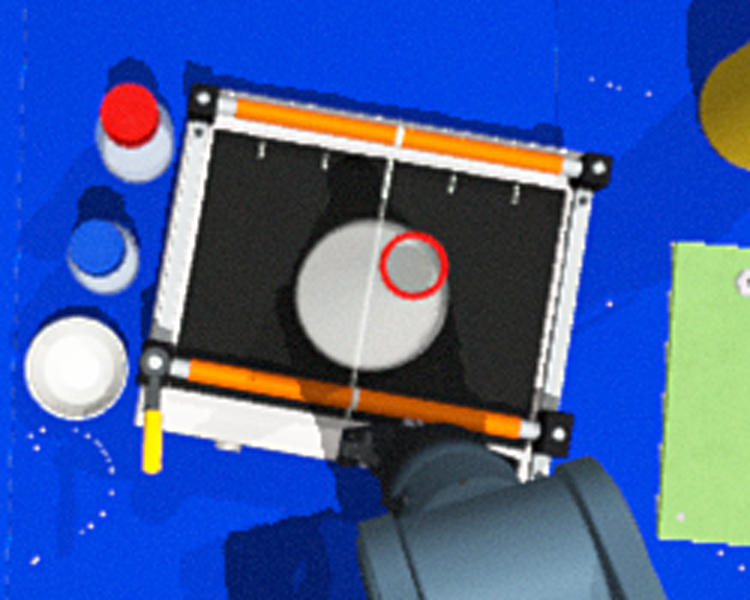

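```bash
cat >> h.py <<'E'
def cr(u,v,z): return w2s(world('top',(u+.5)/3+190-.5,(v+.5)/3+70-.5,z=z)).round(4)
E
python3 - <<'E'
from h import *
print(cr(156,361,.13),cr(353,398,.108),cr(559,434,.118))
E
python3 -m creep '0 0.1 0 0.6 0 0 0; 0 0.1 0 0.6 0 0 0; 0 0.1 0 0.6 0 0 0; 0 0.1 0 0.6 0 0 0; 0 0.1 0 0.6 0 0 0; 0 0.1 0 0.6 0 0 0; 0 0 0 0 0 0 0' && python3 - <<'E'
from h import *
now()
o,im,d=snap('top','top8');rim(im)
a=im[70:270,190:440]
cv2.imwrite('pics/c8.png',cv2.resize(a,None,fx=3,fy=3,interpolation=cv2.INTER_CUBIC))
E
```

```text
[-0.0854  0.1493  0.13  ] [-0.086   0.0015  0.108 ] [-0.0858 -0.1506  0.118 ]
time_s: 13.55
eef_pos: [0.4556, 0.2009, 0.0967]
eef_rot: [0.775, 0.051, 0.628, -0.058]
wrist_force: [-2.1, 1.7, -0.3]
opening: -0.002
t 13.55 shaker pos [-0.0664 -0.0462  0.0967] toolx [ 0.207  0.006 -0.978] tooly [0.    1.    0.007] F [-2.35  1.37 -0.28] open -0.002
rim px 329.1 145.4 22.6 22.7 n 162 flask shaker [0.0169 0.0008 0.279 ]
```

View pics/c8.png

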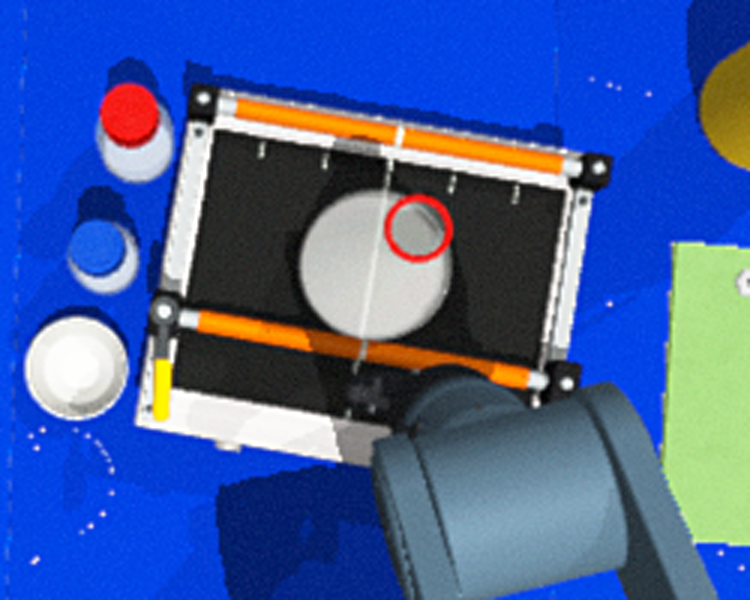

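```bash
python3 -m creep '0 0.1 0 0.6 0 0 0; 0 0.1 0 0.6 0 0 0; 0 0.1 0 0.6 0 0 0; 0 0.1 0 0.6 0 0 0; 0 0.1 0 0.3 0 0 0; 0 0 0 0 0 0 0' && python3 - <<'E'
from h import *
now()
o,im,d=snap('top','top9');rim(im)
E
```

```text
time_s: 14.35
eef_pos: [0.4812, 0.1969, 0.0968]
eef_rot: [0.773, 0.051, 0.629, -0.057]
wrist_force: [-3.6, 1.4, 1.3]
opening: 0.003
t 14.35 shaker pos [-0.0405 -0.0462  0.0968] toolx [ 0.202  0.006 -0.979] tooly [-0.     1.     0.006] F [-3.76  0.88  1.25] open 0.003
rim px 330.7 131.9 22.0 22.8 n 156 flask shaker [0.0418 0.0021 0.279 ]
```

```bash
python3 -m creep '0 0.05 0 0.3 0 0 0; 0 0.05 0 0.2 0 0 0; 0 0 0 0 0 0 0' && python3 -m creep '0 0.02 0 0.15 0 0 0; 0 0 0 0 0 0 0' && python3 - <<'E'
from h import *
now()
o,im,d=snap('top','top10');rim(im)
E
```

```text
time_s: 14.78
eef_pos: [0.4856, 0.1963, 0.0967]
eef_rot: [0.773, 0.05, 0.63, -0.057]
wrist_force: [-2.9, 0.2, 0.2]
opening: 0.0
time_s: 15.02
eef_pos: [0.4868, 0.1961, 0.0968]
eef_rot: [0.773, 0.05, 0.63, -0.057]
wrist_force: [-3.8, 1.0, 0.7]
opening: -0.001
t 15.025 shaker pos [-0.0348 -0.0462  0.0968] toolx [ 0.201  0.006 -0.98 ] tooly [-0.001  1.     0.006] F [-3.9   0.38  0.68] open -0.001
rim px 331.0 128.8 21.6 22.9 n 146 flask shaker [0.0476 0.0026 0.279 ]
```

```bash
for i in 1 2; do :; done; python3 -m creep '0 0.03 0 0.15 0 0 0; 0 0.02 0 0.1 0 0 0; 0 0 0 0 0 0 0' && python3 - <<'E'
from h import *
now()
o,im,d=snap('top','top11');rim(im)
a=im[70:270,190:440]
cv2.imwrite('pics/c11.png',cv2.resize(a,None,fx=3,fy=3,interpolation=cv2.INTER_CUBIC))
E
```

```text
time_s: 15.45
eef_pos: [0.4889, 0.1958, 0.0967]
eef_rot: [0.773, 0.05, 0.63, -0.057]
wrist_force: [-4.9, 1.6, 1.4]
opening: -0.003
t 15.45 shaker pos [-0.0327 -0.0462  0.0967] toolx [ 0.2    0.006 -0.98 ] tooly [-0.001  1.     0.005] F [-5.1   0.82  1.37] open -0.003
rim px 331.1 127.7 22.0 22.6 n 150 flask shaker [0.0495 0.0027 0.279 ]
```

View pics/c11.png

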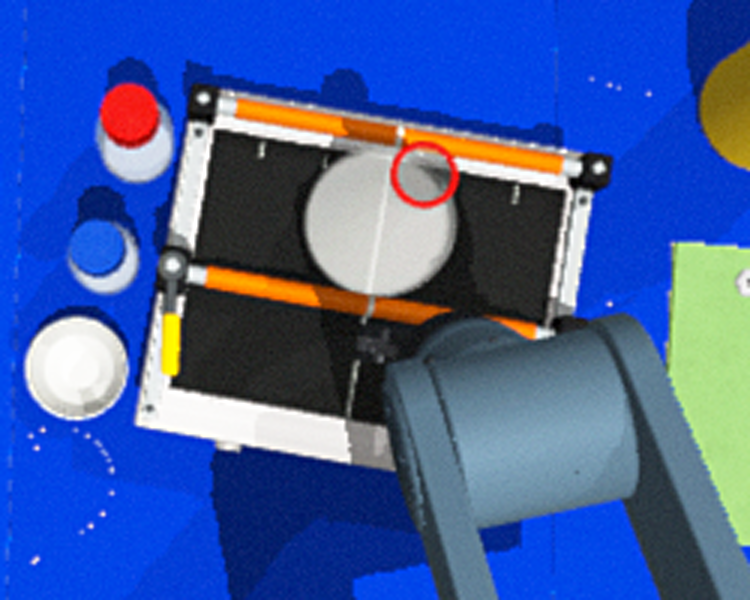

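```bash
python3 -m creep '0 0.02 0 0.12 0 0 0; 0 0 0 0 0 0 0' && python3 - <<'E'
from h import *
now()
o,im,d=snap('top','top12');rim(im);print(cr(173,263,.13))
E
```

```text
time_s: 15.75
eef_pos: [0.4897, 0.1956, 0.0967]
eef_rot: [0.772, 0.05, 0.631, -0.057]
wrist_force: [-4.7, 2.2, 2.0]
opening: 0.001
t 15.75 shaker pos [-0.0318 -0.0462  0.0967] toolx [ 0.2    0.005 -0.98 ] tooly [-0.001  1.     0.005] F [-5.    1.41  2.02] open 0.001
rim px 331.1 127.5 21.7 22.6 n 149 flask shaker [0.05   0.0028 0.279 ]
[-0.013   0.1498  0.13  ]
```

```bash
python3 -m creep '0 0.03 0 0.15 0 0 0; 0 0 0 0 0 0 0' && python3 - <<'E'
from h import *
now()
o,im,d=snap('top','top13');rim(im)
E
```

```text
time_s: 16.05
eef_pos: [0.4901, 0.1956, 0.0966]
eef_rot: [0.772, 0.05, 0.632, -0.057]
wrist_force: [-5.2, 1.1, 2.9]
opening: -0.0
t 16.05 shaker pos [-0.0314 -0.0462  0.0966] toolx [ 0.197  0.005 -0.98 ] tooly [-0.001  1.     0.005] F [-5.31  0.26  2.93] open -0.0
rim px 331.0 127.2 21.6 22.9 n 151 flask shaker [0.0505 0.003  0.279 ]
```

```bash
python3 -m creep '0 -0.1 0 -0.5 0 0 0; 0 -0.3 0 -1.5 0 0 0; 0 -1 0 -2 0 0 0; 0 -4 0 0 0 0 0; 0 -5 0 0 0 0 0; 0 0 0 0 0 0 0' && python3 - <<'E'
from h import *
now()
o,im,d=snap('top','top14');rim(im)
a=im[70:270,190:440]
cv2.imwrite('pics/c14.png',cv2.resize(a,None,fx=3,fy=3,interpolation=cv2.INTER_CUBIC))
p,r,o=pose();T2=toolrot([.2,0,-.98],[0,1,0])
rows(p,r,s2w([-.085,.185,.20]),T2,6,0)
E
```

```text
time_s: 16.85
eef_pos: [0.4284, 0.2039, 0.1935]
eef_rot: [0.774, 0.05, 0.629, -0.058]
wrist_force: [-1.2, -0.8, -0.3]
opening: -0.004
t 16.85 shaker pos [-0.0936 -0.0475  0.1935] toolx [ 0.203  0.005 -0.979] tooly [-0.001  1.     0.005] F [-1.03 -1.   -0.25] open -0.004
rim px 331.0 127.2 21.7 22.9 n 150 flask shaker [0.0505 0.003  0.279 ]
0 -0.1 3.89 0.19 -0.0 -0.0 -0.001; 0 -0.1 3.89 0.19 -0.0 -0.0 -0.001; 0 -0.1 3.89 0.19 -0.0 -0.0 -0.001; 0 -0.1 3.89 0.19 -0.0 -0.0 -0.001; 0 -0.11 3.89 0.19 -0.0 -0.0 -0.001; 0 -0.11 3.89 0.19 -0.0 -0.0 -0.001;
```

View pics/c14.png

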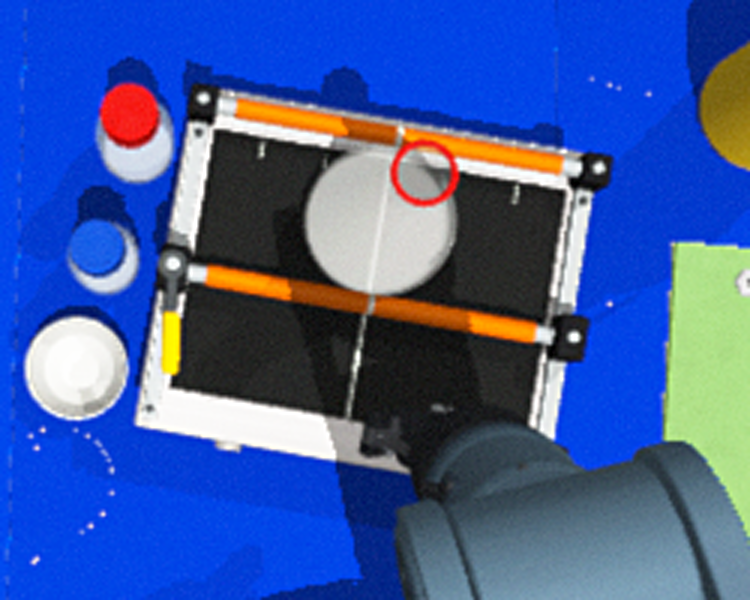

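```bash
python3 - <<'E'
from h import *
for p in((173,263,.13),(573,337,.118),(172,343,.134),(171,374,.128)): print(cr(*p))
E
python3 -m creep '0 -0.1 3.9 0.2 0 0 0; 0 -0.1 3.9 0.2 0 0 0; 0 -0.1 3.9 0.2 0 0 0; 0 -0.1 3.9 0.2 0 0 0; 0 -0.1 3.9 0.2 0 0 0; 0 -0.1 3.9 0.2 0 0 0; 0 0 0 0 0 0 0' && python3 - <<'E'
from h import *
now()
p,r,o=pose();T2=toolrot([.2,0,-.98],[0,1,0])
rows(p,r,s2w([-.078,.183,.115]),T2,4,0)
E
```

```text
[-0.013   0.1498  0.13  ]
[-0.0136 -0.1495  0.118 ]
[-0.0707  0.1401  0.134 ]
[-0.0927  0.137   0.128 ]
time_s: 17.77
eef_pos: [0.4701, 0.4359, 0.1866]
eef_rot: [0.769, 0.047, 0.634, -0.062]
wrist_force: [-0.2, -0.9, -0.3]
opening: -0.003
t 17.775 shaker pos [-0.088   0.1882  0.1866] toolx [ 0.191 -0.007 -0.982] tooly [ 0.003  1.    -0.007] F [-0.06 -0.87 -0.32] open -0.003
0 1.81 -0.12 -0.1 -0.0 -0.002 0.002; 0 1.81 -0.12 -0.1 -0.0 -0.002 0.002; 0 1.81 -0.12 -0.11 -0.0 -0.002 0.002; 0 1.8 -0.13 -0.11 -0.0 -0.002 0.002;
```

```bash
python3 -m creep '0 1.8 -0.1 -0.1 0 0 0; 0 1.8 -0.1 -0.1 0 0 0; 0 1.8 -0.1 -0.1 0 0 0; 0 1.8 -0.1 -0.1 0 0 0; 0 0 0 0 0 0 0' && python3 - <<'E'
from h import *
now()
for c in('side','top'): snap(c,c+'15')
a=cv2.imread('pics/side15.png')[110:310,150:350];b=cv2.imread('pics/top15.png')[70:270,190:390]
cv2.imwrite('pics/c15.png',cv2.resize(np.hstack([a,b]),None,fx=2,fy=2,interpolation=cv2.INTER_CUBIC))
p,r,o=pose()
rows(p,r,s2w([-.0725,.162,.115]),r,4,0)
E
```

```text
time_s: 18.4
eef_pos: [0.477, 0.4241, 0.1051]
eef_rot: [0.767, 0.045, 0.637, -0.065]
wrist_force: [0.6, -0.3, 0.9]
opening: 0.0
t 18.4 shaker pos [-0.0793  0.1776  0.1051] toolx [ 0.185 -0.014 -0.983] tooly [ 0.005  1.    -0.014] F [ 0.67 -0.24  0.87] open 0.0
0 -0.15 -0.43 0.18 0.0 0.0 0.0; 0 -0.15 -0.43 0.18 0.0 0.0 0.0; 0 -0.15 -0.43 0.18 0.0 0.0 0.0; 0 -0.15 -0.43 0.18 0.0 0.0 0.0;
```

View pics/c15.png

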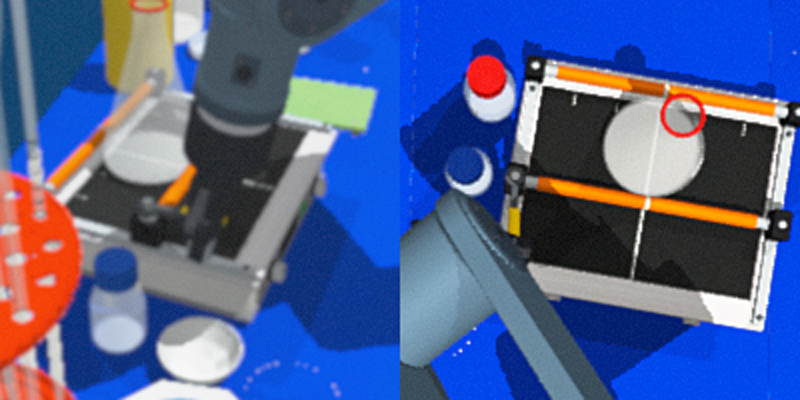

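```bash
python3 -m creep '0 -1 0 0 0 0 0; 0 0 -0.5 0.3 0 0 0; 0 0 -0.5 0.3 0 0 0; 0 0 -0.5 0.1 0 0 0; 0 0 -0.6 0 0 0 0; 0 0 -0.6 0 0 0 0; 0 0 -0.5 0 0 0 0; 0 0 0 0 0 0 0' && python3 - <<'E'
from h import *
now()
o,im,d=snap('top','top16');rim(im)
p,r,o=pose()
rows(p,r,s2w([-.0694,.1277,.115]),r,4,0)
cv2.imwrite('pics/c16.png',cv2.resize(im[70:270,190:440],None,fx=3,fy=3,interpolation=cv2.INTER_CUBIC))
E
```

```text
time_s: 19.5
eef_pos: [0.4799, 0.3924, 0.1236]
eef_rot: [0.77, 0.048, 0.633, -0.063]
wrist_force: [0.9, 1.1, -0.0]
opening: 0.001
t 19.5 shaker pos [-0.0716  0.1467  0.1236] toolx [ 0.193 -0.007 -0.981] tooly [ 0.004  1.    -0.006] F [ 0.7   1.26 -0.  ] open 0.001
rim px 331.0 127.2 21.6 22.9 n 149 flask shaker [0.0505 0.003  0.279 ]
0 0.22 -0.48 0.02 0.0 0.0 0.0; 0 0.22 -0.48 0.02 0.0 0.0 0.0; 0 0.22 -0.48 0.02 0.0 0.0 0.0; 0 0.22 -0.48 0.02 0.0 0.0 0.0;
```

View pics/c16.png

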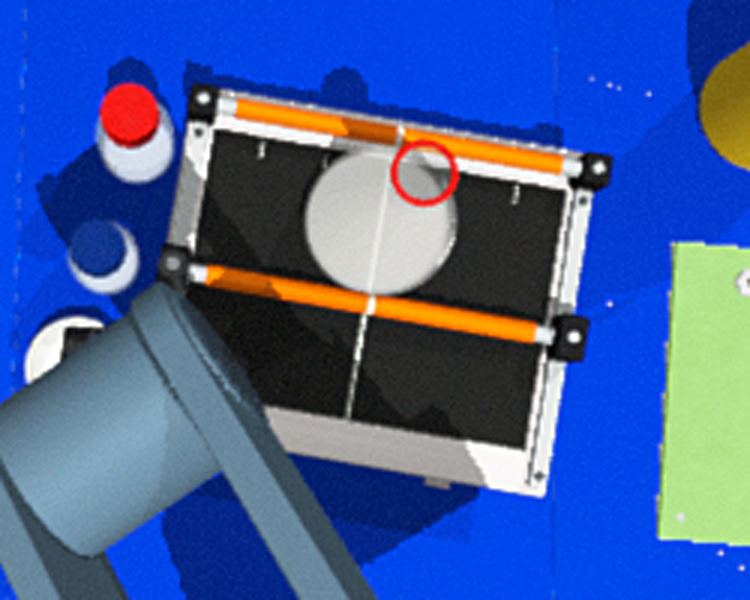

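```bash
python3 -m creep '0 0.25 -0.5 0 0 0 0; 0 0.25 -0.5 0.1 0 0 0; 0 0.25 -0.5 0.1 0 0 0; 0 0.2 -0.5 0.1 0 0 0; 0 0.1 -0.5 0.3 0 0 0; 0 0.1 -0.5 0.3 0 0 0; 0 0.1 -0.4 0.3 0 0 0; 0 0 0 0 0 0 0' && python3 - <<'E'
from h import *
now()
for c in('side','top'): o,im,d=snap(c,c+'17')
rim(im)
a=cv2.imread('pics/side17.png')[130:290,190:350];b=cv2.imread('pics/top17.png')[110:270,190:350]
cv2.imwrite('pics/c17.png',cv2.resize(np.hstack([a,b]),None,fx=2.5,fy=2.5,interpolation=cv2.INTER_CUBIC))
E
```

```text
time_s: 20.55
eef_pos: [0.4887, 0.3541, 0.1126]
eef_rot: [0.769, 0.048, 0.634, -0.063]
wrist_force: [-0.5, 0.4, 0.6]
opening: -0.003
t 20.55 shaker pos [-0.057   0.1102  0.1126] toolx [ 0.192 -0.007 -0.981] tooly [ 0.004  1.    -0.006] F [-0.55  0.37  0.61] open -0.003
rim px 331.1 127.3 21.5 22.8 n 147 flask shaker [0.0503 0.0028 0.279 ]
```

View pics/c17.png

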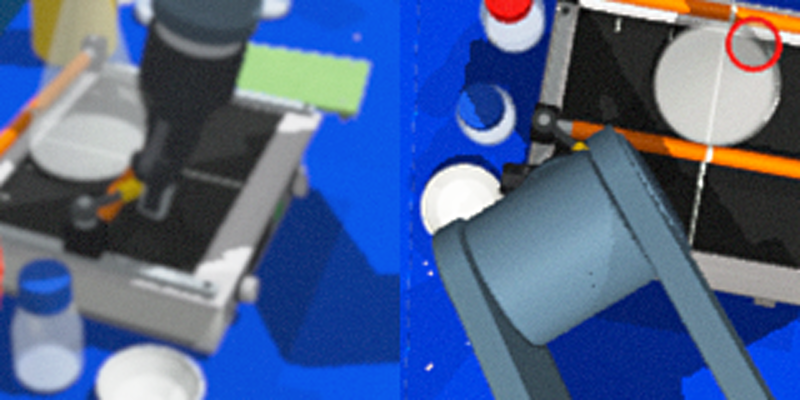

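```bash
python3 -m creep '0 0 -0.4 0.4 0 0 0; 0 0.05 -0.3 0.4 0 0 0; 0 0.05 -0.2 0.4 0 0 0; 0 0.05 -0.2 0.4 0 0 0; 0 0.05 -0.2 0.3 0 0 0; 0 0 0 0 0 0 0' && python3 - <<'E'
from h import *
now()
for c in('side','top'): o,im,d=snap(c,c+'18')
rim(im)
a=cv2.imread('pics/side18.png')[130:290,190:350];b=cv2.imread('pics/top18.png')[110:270,190:350]
cv2.imwrite('pics/c18.png',cv2.resize(np.hstack([a,b]),None,fx=2.5,fy=2.5,interpolation=cv2.INTER_CUBIC))
E
```

```text
time_s: 21.4
eef_pos: [0.5062, 0.3376, 0.1142]
eef_rot: [0.769, 0.047, 0.634, -0.063]
wrist_force: [-0.2, 0.1, -0.9]
opening: 0.005
t 21.4 shaker pos [-0.0373  0.0966  0.1142] toolx [ 0.191 -0.007 -0.982] tooly [ 0.004  1.    -0.007] F [-0.19  0.11 -0.88] open 0.005
rim px 331.1 127.1 21.8 22.9 n 151 flask shaker [0.0507 0.0029 0.279 ]
```

View pics/c18.png

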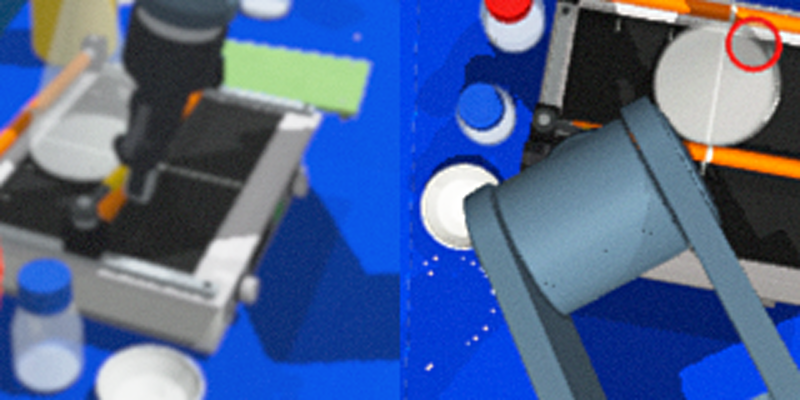

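```bash
python3 -m creep '0 0.05 0 0.25 0 0 0; 0 0.05 0 0.25 0 0 0; 0 0 0 0 0 0 0' && python3 -m creep '0 0.05 0 0.2 0 0 0; 0 0 0 0 0 0 0' && python3 - <<'E'
from h import *
now()
E
```

```text
time_s: 21.88
eef_pos: [0.5109, 0.3367, 0.114]
eef_rot: [0.769, 0.047, 0.634, -0.063]
wrist_force: [0.1, -0.1, 0.9]
opening: -0.003
time_s: 22.12
eef_pos: [0.5131, 0.3364, 0.1139]
eef_rot: [0.769, 0.047, 0.634, -0.063]
wrist_force: [-0.5, 0.4, -0.2]
opening: 0.002
t 22.125 shaker pos [-0.0302  0.0964  0.1139] toolx [ 0.191 -0.008 -0.982] tooly [ 0.003  1.    -0.008] F [-0.5   0.29 -0.22] open 0.002
```

```bash
python3 -m creep '0 0.03 0 0.15 0 0 0; 0 0.03 0 0.1 0 0 0; 0 0 0 0 0 0 0' && python3 - <<'E'
from h import *
now()
for c in('side','top'): o,im,d=snap(c,c+'19')
rim(im)
a=cv2.imread('pics/side19.png')[130:290,190:350];b=cv2.imread('pics/top19.png')[110:270,190:350]
cv2.imwrite('pics/c19.png',cv2.resize(np.hstack([a,b]),None,fx=2.5,fy=2.5,interpolation=cv2.INTER_CUBIC))
E
```

```text
time_s: 22.5
eef_pos: [0.5134, 0.3364, 0.1133]
eef_rot: [0.768, 0.047, 0.636, -0.063]
wrist_force: [-1.5, -0.2, 0.9]
opening: -0.003
t 22.5 shaker pos [-0.03    0.0965  0.1133] toolx [ 0.186 -0.009 -0.982] tooly [ 0.003  1.    -0.009] F [-1.46 -0.45  0.95] open -0.003
rim px 331.1 127.2 21.8 22.8 n 152 flask shaker [0.0505 0.0029 0.279 ]
```

View pics/c19.png

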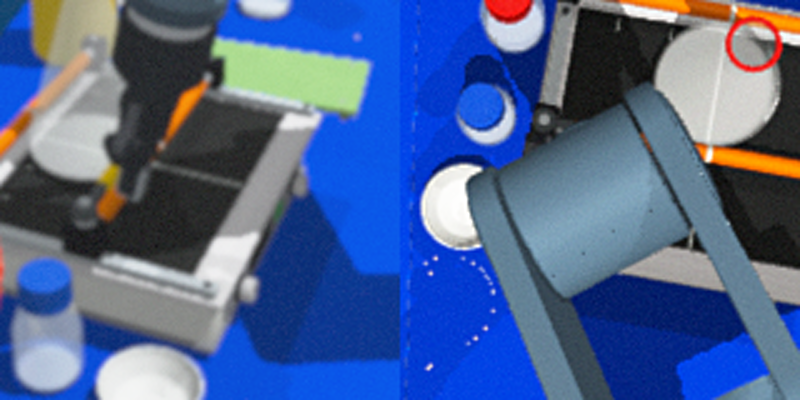

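```bash
python3 -m creep '0 -0.1 0 -0.5 0 0 0; 0 -0.4 0 -2 0 0 0; 0 -0.5 0 -2.5 0 0 0; 0 -4 0 0 0 0 0; 0 -5 0 -2 0 0 0; 0 -5 0 -4 0 0 0; 0 -3 0 -4 0 0 0; 0 0 0 0 0 0 0' && python3 - <<'E'
from h import *
now()
for c in('side','top'): o,im,d=snap(c,c+'20')
rim(im)
a=cv2.imread('pics/side20.png')[110:290,170:350];b=cv2.imread('pics/top20.png')[90:270,190:400]
cv2.imwrite('pics/c20.png',cv2.resize(np.hstack([a,b]),None,fx=2,fy=2,interpolation=cv2.INTER_CUBIC))
E
```

```text
time_s: 23.6
eef_pos: [0.3258, 0.3663, 0.2643]
eef_rot: [0.768, 0.047, 0.636, -0.062]
wrist_force: [0.1, -0.6, 0.3]
opening: 0.001
t 23.6 shaker pos [-0.22    0.0973  0.2643] toolx [ 0.187 -0.006 -0.982] tooly [ 0.003  1.    -0.006] F [ 0.15 -0.54  0.27] open 0.001
rim px 331.0 127.2 21.5 22.9 n 147 flask shaker [0.0504 0.0029 0.279 ]
```

View pics/c20.png

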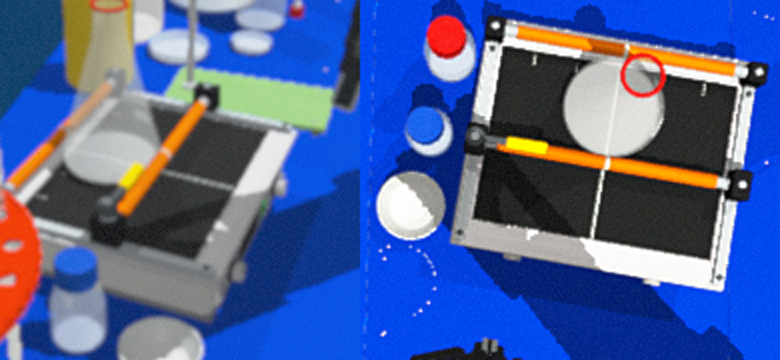

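```bash
python3 - <<'E'
from h import *
def c2(u,v,z): return w2s(world('top',(u-360+.5)/2+190-.5,(v+.5)/2+90-.5,z=z)).round(4)
P=c2(476,138,.134);G=c2(526,146,.134);print(P,G,c2(740,185,.118),'lever',np.arctan2(P[1]-G[1],P[0]-G[0]))
ctrl.hand_in()
E
```

```text
[-0.0163  0.1482  0.134 ] [-0.0154  0.0932  0.134 ] [-0.0145 -0.1476  0.118 ] lever 1.5871585028371697
the job is handed in; nothing more can be done
```

I pushed the flask onto the centre line, slid the clamp bar up until it was snug, and swung the yellow lever shut against its stop. I then backed the arm clear and handed the job in at about 24 s. I have no verdict from the judge.

Last checks from the top camera, in shaker coordinates:

| Check | Measured | Required |
|---|---|---|
| Flask distance from centre line | about 3 mm | within 8 mm |
| Flask x | 50 mm | above 44 mm |
| Clamp bar travel | about 0.100 | above 0.096 |
| Lever angle | about 1.57 rad | above 1.4 rad |

- **Bar:** it stalled on the last push, at about 5 N. The final image put its two ends at 0.099 and 0.1005, and an earlier image put both at about 0.1015, so it reads about 0.100 within roughly 1.5 mm.
- **Lever angle:** the image measurement was 1.59 rad, slightly past the 1.571 stop, so I take the lever as resting on its stop.
- **Flask upright:** I saw no tilt in the images but did not measure it separately.
- **Other glassware:** the bottles and dish looked unmoved in the pictures. I did not measure their final positions.
- **Forces:** the wrist force stayed under about 7 N in every reading I took, and it reads near zero now with the gripper clear.

The one move that went off plan was lowering beside the flask. It fell short by about 8 mm and drifted 5 mm sideways; I corrected it before touching the flask.

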